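# Stow the padlock and seal the dry box

### The arm

A 6-joint arm with a two-finger parallel gripper is mounted at the origin on the work surface. World frame = base frame: x ahead of the robot, y to its left, z up, the work surface at z = 0. Lengths are in mm, angles in rad, forces in N, time in s.
With the tool pointing down it reaches from about 275 to 725 mm from the base axis. Payload 5.6 kg.
Tool frame: the origin (TCP) lies at the very end of the fingers, on their centre line; the grasp point (between the pads) lies 19 mm behind it (grip_depth is the distance from the TCP to the grasp point, in mm); z points along the fingers, y is the line along which they close (so a half turn about z gives the same grasp; the last joint's range is limited). The gripper opens to 85 mm and grips with 20 to 120 N. Pads are 22 mm wide; open, the fingers measure 114 mm over their backs; the gripper's body (76 mm by 85 mm) begins 54 mm behind the grasp point. The pads swing forward as they close: fully open they stand 13 mm farther back than shut.
Start: joints at [-0.902, 0.255, 0.108, 0, -1.424, -0.285], TCP at [205.964, -509.972, 205.383] pointing down, gripper open.
Joint ranges: [-2.95, 2.95], [-1.21, 1.97], [-1.09, 1.5], [-2.87, 1.71], [-2.94, -0.07], [-3.05, 3.05]. Speed limits (rad/s): [2.57, 2.57, 3.14, 3.14, 3.14, 3.14].

### API

Orientations are given as [roll, pitch, yaw] about the fixed x, y, z axes, in that order (R = Rz(yaw) Ry(pitch) Rx(roll)).
In Python, from rig import movep, move_l, goto_joints, gripper_to, dwell, ik, sense, read_camera, IKError, sign_off, grip_depth gives the robot as it stands. Calls block until the motion is done:
- movep(position, orientation): joint-space move of the TCP to a pose.
- move_l(position, v=150, attitude=None): straight line of the TCP; attitude=None keeps the orientation; v is the mean speed in mm/s.
- goto_joints(angles): joint-space move.
- gripper_to(opening, strength=None): finger opening in mm; strength is the grip in N (None keeps the last); returns when the fingers have stopped.
- dwell(seconds).
- ik(position, orientation): joint angles nearest the present ones, or None.
- sense(): the state.
- read_camera(name): name is "scene" or "side" or "wrist"; returns a dict with "frame" (384x512x3 uint8, blue, green, red), "range_z" (384x512 float32, mm along the optical axis (not along the pixel's ray), 0 where there is no reading), "fx", "fy", "cx", "cy" (pixels), "world_from_camera" (4x4, takes a point from camera to world coordinates). Camera axes: x right, y up, looking along -z (the intrinsics and any distortion apply to the point x, -y, -z); pixel columns grow to the right and rows downward; lengths in mm; the calibration is good to about 2 mm. A picture is of the moment at which its call begins.
A pose or a line that the arm cannot do raises IKError and nothing moves.
- sign_off(): hands the job in; it is judged then, once.
The state is a dict: "time": time; "qpos": joint angles; "qvel": joint speeds; "joint_efforts": joint torques, N m; "position": TCP position; "ee_rot": TCP orientation; "wrist_force": force on the tool from outside, world axes, zero at the start; "moment": the same for the moment, N m; "opening": finger opening in mm; "grip_force": force on a finger pad.
Only numpy, scipy, OpenCV 4.12 (cv2) and the standard library are available. Lean on these libraries where they do the work, as an engineer would, in place of code of your own. Each camera call takes 0.05 s, during which the arm holds its last target. There are 200 camera calls.

### The job

Put the padlock away in the open dry box, then set the gasketed lid squarely on the box. Press the lid down corner by corner, not all at once, until every spring clip has snapped over its edge and it sits flat and sealed all round. Leave the file, the gate hinge and the washer where they lie.

Things in the scene. Friction and masses are not known exactly. Their poses are not given: they have to be found in the camera images.
- drybox: grey plastic dry box, open on top, screwed to the cart (cannot move), 180 mm along its x, 130 mm along its y; walls 5 mm, floor 4 mm, inside 170 x 120 x 52 mm. Origin: centre of its underside, on the cart top; z up. Four bright spring clips 12 mm wide stand outside its short end walls at x = +-92, y = +-57 mm, tops 76 mm up. Low screw ears on its long sides reach y = +-84 mm
- box_mouth (a point): centre of the box's mouth, level with the rim, 56 mm above the cart. A black rubber gasket on the rim stands 5 mm proud and squeezes down under about 2 N a corner. The clips' noses reach in over the rim to box x = +-86.5 mm and slope on top: the lid's edge, pushed down at a corner with about 8 to 20 N, drives them outward until they snap over it
- lid: green rigid plastic lid, loose, 0.3 kg, lying right way up on its plug. Origin: centre of the plug's foot; x along the length. Plug: hollow frame 24 mm deep, 167 x 117 mm, its lowest 6 mm tapered to 162 x 112 mm; goes inside the box walls. Flange 180 x 130 x 3 mm, underside at z = 24; panel top at z = 32 mm. Either way round fits. Being rigid it rocks: the corner opposite the pressed one lifts
- lid_under (a point): centre of the lid flange's underside, at lid (0, 0, 24) mm. Lid home: 56 to 58.5 mm above the cart, centred over the box within 2 mm, x axes parallel or reversed. Set on and not yet pressed, the lid rides on the four clip noses and this point is about 70 mm up. The last two corners pressed may go down together
- lid_grip (a point): middle of the lid's black bridge handle, at lid (0, 0, 62) mm. The bar is 90 mm long along lid x, 16 mm wide along lid y (grip across this), from z = 56 to 70 mm, on two posts at its ends; 24 mm clear below it
- padlock: chrome padlock lying flat, loose, about 0.28 kg. Origin: centre of the underside of its case, z up. Case 44 mm along x, 50 mm along y, 22 mm thick; the 8 mm shackle loops out along +x to 58 mm from the origin. Grip it across the 50 mm
- padlock_mid (a point): centre of the padlock's case, 11 mm above its underside
- gate_hinge: galvanized gate hinge strap, loose, 155 x 34 mm, 5 mm thick with a 22 mm eye at one end, origin centre of its underside, length along x; leave it alone
- file: steel file with a wooden handle, loose, 300 mm long along its y, 26 mm high, lying beyond the work; leave it alone
- washer: bronze hinge washer, loose, 60 mm across, 5 mm thick; leave it alone. (Out of the way far to the robot's right, at y below -0.4 m, stands a bolted-down hand-cranked grinder about 230 mm high, not used and not listed)
- corner_a (a point): corner of the lid flange's underside, at lid (+88, +60, 24) mm. Home: this point 55.5 to 59 mm above the cart; not yet pressed about 70 mm (up to 80 mm while the opposite corner is down). Press it on its white thumb pad, 20 mm round, top centre at lid (+67, +50, 33.5) mm
- clip_a (a joint): spring clip at box (+92, +57) mm, hinged at its foot. Value = outward lean in rad: 0 = upright (its nose over the lid's edge once the lid is home; also 0 with no lid there), about 0.04 to 0.1 while the lid's edge pushes it out on the way past. It springs back by itself
- corner_b (a point): corner of the lid flange's underside, at lid (+88, -60, 24) mm. Home: this point 55.5 to 59 mm above the cart; not yet pressed about 70 mm (up to 80 mm while the opposite corner is down). Press it on its white thumb pad, 20 mm round, top centre at lid (+67, -50, 33.5) mm
- clip_b (a joint): spring clip at box (+92, -57) mm, hinged at its foot. Value = outward lean in rad: 0 = upright (its nose over the lid's edge once the lid is home; also 0 with no lid there), about 0.04 to 0.1 while the lid's edge pushes it out on the way past. It springs back by itself
- corner_c (a point): corner of the lid flange's underside, at lid (-88, -60, 24) mm. Home: this point 55.5 to 59 mm above the cart; not yet pressed about 70 mm (up to 80 mm while the opposite corner is down). Press it on its white thumb pad, 20 mm round, top centre at lid (-67, -50, 33.5) mm
- clip_c (a joint): spring clip at box (-92, -57) mm, hinged at its foot. Value = outward lean in rad: 0 = upright (its nose over the lid's edge once the lid is home; also 0 with no lid there), about 0.04 to 0.1 while the lid's edge pushes it out on the way past. It springs back by itself
- corner_d (a point): corner of the lid flange's underside, at lid (-88, +60, 24) mm. Home: this point 55.5 to 59 mm above the cart; not yet pressed about 70 mm (up to 80 mm while the opposite corner is down). Press it on its white thumb pad, 20 mm round, top centre at lid (-67, +50, 33.5) mm
- clip_d (a joint): spring clip at box (-92, +57) mm, hinged at its foot. Value = outward lean in rad: 0 = upright (its nose over the lid's edge once the lid is home; also 0 with no lid there), about 0.04 to 0.1 while the lid's edge pushes it out on the way past. It springs back by itself
Things that resemble listed ones, but are neither listed nor needed, are in the scene too. Of the things that look like the lid, take the one that is farthest to the robot's left at the start.

How it is judged (in metres and radians):
On the way, in this order (a step that is already met when the one before it is completed fails the run):
1. the padlock lies inside the box while the lid is still off (x of padlock_mid in the frame of drybox between -0.08 and 0.08 m and y of padlock_mid in the frame of drybox between -0.055 and 0.055 m and z of padlock_mid in the frame of drybox below 0.034 m and horizontal distance between lid and drybox above 0.05 m), for 0.2 s.
2. the lid is set squarely on the mouth of the box, all four corners still up (x of lid in the frame of drybox between -0.008 and 0.008 m and y of lid in the frame of drybox between -0.008 and 0.008 m and z of each of corner_a, corner_b, corner_c, corner_d in the frame of drybox above 0.063 m and z of lid in the frame of drybox below 0.058 m), for 0.1 s.
3. at least one corner is pressed home while another is still up (z of any of corner_a, corner_b, corner_c, corner_d in the frame of drybox below 0.06 m and z of any of corner_a, corner_b, corner_c, corner_d in the frame of drybox above 0.063 m), for 0.15 s.
At the end, for the whole second after the job is handed in: The lid sits on the box centred within 8 mm, all four corners of its flange underside no more than 60 mm above the cart (within 4 mm of the rim, gasket squeezed), all four clips sprung back over its edge (below 0.03 rad), the lid at rest, the padlock inside the box (z of each of corner_a, corner_b, corner_c, corner_d in the frame of drybox below 0.06 m and value of joint each of clip_a, clip_b, clip_c, clip_d below 0.03 rad and x of lid in the frame of drybox between -0.008 and 0.008 m and y of lid in the frame of drybox between -0.008 and 0.008 m and x of padlock_mid in the frame of drybox between -0.08 and 0.08 m and y of padlock_mid in the frame of drybox between -0.055 and 0.055 m and z of padlock_mid in the frame of drybox below 0.034 m and linear speed of lid below 0.02 m/s); the robot touches nothing.
It fails at once if the file was shifted by more than 25 mm (distance of file from where it was at the start of the episode above 0.025 m).
It fails at once if the gate hinge was shifted by more than 25 mm (distance of gate_hinge from where it was at the start of the episode above 0.025 m).
It fails at once if the washer was shifted by more than 25 mm (distance of washer from where it was at the start of the episode above 0.025 m).
It also fails if it takes over 67 s, if anything falls off the work surface, if the arm or the gripper's body presses on something with over 40 N, if the wrist force passes 120 N, or if a joint passes its speed limit or range.

## Working session

There is one attempt and no reset: what is moved stays moved. The work goes in short steps, each a Python script; the robot and the scene stay as the last script left them, time stands still between calls to the robot, and variables do not carry over. Pictures are saved under pics/ and viewed, at most 10 in all, crops included, and the job is handed in when it is done.

```bash
ls; mkdir -p pics; cat > h.py <<'E'
import numpy as np, cv2
from rig import *
def cloud(c):
    z=c["range_z"]; v,u=np.indices(z.shape)
    x=(u-c["cx"])/c["fx"]*z; y=(v-c["cy"])/c["fy"]*z
    T=np.array(c["world_from_camera"]); P=np.stack([x,-y,-z,np.ones_like(z)],-1)@T.T
    P=P[...,:3]; P[z==0]=np.nan
    return P
E
python3 - <<'E'
from h import *
s=sense(); print(s["time"],grip_depth,s["wrist_force"])
for n in("scene","side"):
    c=read_camera(n); cv2.imwrite(f"pics/{n}0.png",c["frame"]); np.savez(f"{n}0.npz",**c)
    print(n,{k:c[k] for k in c if k not in("frame","range_z")},(c["range_z"]>0).mean())
E
```

```text
pics
0.0 18.700000000000003 [ 0.78831685 -0.33705617  0.39363988]
scene {'fx': 388.30499204251737, 'fy': 388.30499204251737, 'cx': 251.16671159278366, 'cy': 194.15418384886667, 'world_from_camera': array([[-8.50112260e-01, -4.14309485e-01,  3.25048913e-01,
         8.92272578e+02],
       [ 5.26585244e-01, -6.63963612e-01,  5.30905174e-01,
         5.92598802e+02],
       [-4.13839837e-03,  6.22494958e-01,  7.82612868e-01,
         9.03018443e+02],
       [ 0.00000000e+00,  0.00000000e+00,  0.00000000e+00,
         1.00000000e+00]])} 0.9960378011067709
side {'fx': 460.2480951898951, 'fy': 460.2480951898951, 'cx': 258.4812751932056, 'cy': 187.4402820160246, 'world_from_camera': array([[-7.92897402e-01,  4.14085718e-01, -4.47042200e-01,
         5.55255774e+01],
       [-6.09353646e-01, -5.40445033e-01,  5.80178680e-01,
         6.37867878e+02],
       [-1.35803088e-03,  7.32428962e-01,  6.80842104e-01,
         7.83307444e+02],
       [ 0.00000000e+00,  0.00000000e+00,  0.00000000e+00,
         1.00000000e+00]])} 0.9960683186848959
```

View pics/scene0.png

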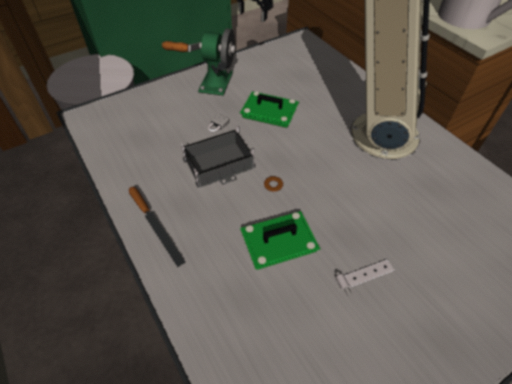

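View pics/side0.png

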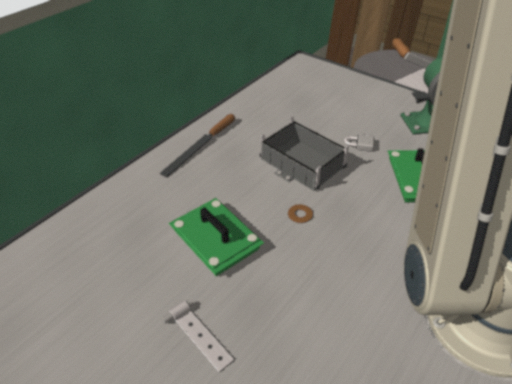

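Scene view: there are two green lids, at (270,108) and (280,238), and only one padlock-like thing, at (218,125). The box is at (218,157), the washer at (274,184), the hinge at (365,274) and the file at (157,225). The side view agrees: box (305,155), padlock (360,142), lid (215,235). I'll measure everything from depth next.

```bash
python3 - <<'E'
from h import *
def rect(P,n):
    P=np.asarray(P,np.float32); r=cv2.minAreaRect(P[:,:2].copy()); print(n,len(P),"z",np.percentile(P[:,2],[5,50,95]).round(1),"rect c",np.round(r[0],1),"size",np.round(r[1],1),"ang",round(r[2],2))
for n in("scene","side"):
    c=dict(np.load(f"{n}0.npz")); P=cloud(c); f=c["frame"].astype(int); hsv=cv2.cvtColor(c["frame"],cv2.COLOR_BGR2HSV)
    X,Y,Z=P[...,0],P[...,1],P[...,2]; print("==",n, "table z",np.nanmedian(Z[(X>300)&(X<600)&(abs(Y)<300)]))
    table=(X>150)&(X<800)&(Y>-420)&(Y<450)
    def comp(m,mn):
        k,L,st,ce=cv2.connectedComponentsWithStats(m.astype(np.uint8)); return [(L==i,ce[i]) for i in range(1,k) if st[i,4]>=mn]
    g=(hsv[...,0]>45)&(hsv[...,0]<75)&(hsv[...,1]>150)&table&(Z>15)
    for m,ce in comp(g,150):
        print("green px",ce.round()); m2=m&(Z>22)&(Z<36); rect(P[m2],"lid top")
        hull=cv2.convexHull(np.argwhere(m)[:,::-1].astype(np.int32)); hm=np.zeros(m.shape,np.uint8); cv2.fillConvexPoly(hm,hull,1)
        hb=(hm>0)&(hsv[...,2]<70)&(Z>60)&(Z<80)
        if hb.sum()>5: rect(P[hb],"handle")
        w=(cv2.dilate(hm,np.ones((5,5)))>0)&(hsv[...,1]<90)&(hsv[...,2]>120)&(Z>20)
        for q,cq in comp(w,8): print("  pad",P[q].mean(0).round(1),cq.round())
    o=table&(Z>3)&~g
    for m,ce in comp(o,15):
        Q=P[m]; print("obj px",ce.round(),end=" "); rect(Q,"")
    b=table&(Z>50)&(Z<64)&(hsv[...,2]<110)&~g
    for m,ce in comp(b,100): print("rim px",ce.round(),end=" "); rect(P[m],"")
E
```

```text
== scene table z -0.008144222911994348
green px [269. 109.]
lid top 857 z [24.2 30.1 33.4] rect c [ 272.2 -297.4] size [125.8 175.6] ang 40.61
handle 103 z [61.3 67.1 70.6] rect c [ 269.5 -297.5] size [18.3 86.9] ang 43.97
  pad [ 271.8 -386.2   31.8] [256.  93.]
  pad [ 186.9 -280.2   32. ] [292. 101.]
  pad [ 348.3 -323.6   32.3] [246. 110.]
  pad [ 263.7 -220.4   31.4] [284. 118.]
green px [279. 240.]
lid top 2196 z [25.1 30.4 33.3] rect c [543.8 163.6] size [132.6 175.4] ang 76.25
handle 219 z [61.6 67.9 71.4] rect c [543.8 164.6] size [17.  89.3] ang 77.26
  pad [466.  130.3  32.1] [296. 216.]
  pad [597.   99.5  32.3] [249. 229.]
  pad [489.2 226.3  32.1] [310. 245.]
  pad [619.9 195.9  32.2] [262. 260.]
obj px [386.  56.]  5191 z [166.4 393.2 500.1] rect c [184.6  40.8] size [ 15.3 133.9] ang 36.63
obj px [271. 107.]  352 z [ 5.3 29.  69.1] rect c [ 267.9 -299.4] size [133.  178.9] ang 38.62
obj px [246. 110.]  44 z [26.2 31.4 34.2] rect c [ 349.4 -329. ] size [27.6 34.7] ang 29.3
obj px [218. 122.]  228 z [ 6.  17.8 22.8] rect c [ 458.9 -335.1] size [77.8 53.8] ang 26.76
obj 
[... 1360 characters left out ...]
 rect c [ 262.2 -148.8] size [ 89.6 529. ] ang 18.2
obj px [223. 126.]  129 z [ 7.5 17.1 24.6] rect c [ 795.8 -162.3] size [ 8.7 94.8] ang 1.3
obj px [308. 153.]  3780 z [ 3.8 27.5 60.1] rect c [ 548.6 -250. ] size [310.2 244.5] ang 81.41
obj px [185. 157.]  306 z [ 4.1  8.4 14.3] rect c [793.2 -10. ] size [ 19.7 192.9] ang 2.6
obj px [216. 236.]  3858 z [23.8 30.9 67. ] rect c [539.2 157.7] size [145.8 182.3] ang 76.88
obj px [300. 213.]  252 z [3.2 4.7 6.6] rect c [437.2 -15.6] size [58.8 58.8] ang 51.24
obj px [198. 334.]  1351 z [ 3.2  5.  19.8] rect c [410.2 365.9] size [ 61.9 154.4] ang 76.35
rim px [303. 147.]  715 z [50.5 56.2 61.3] rect c [ 535.2 -177.1] size [134.3 185.2] ang 83.57
```

```bash
python3 - <<'E'
import cv2,numpy as np
a=cv2.imread("pics/scene0.png"); b=cv2.imread("pics/side0.png")
A=cv2.resize(a[85:275,170:330],None,fx=2.5,fy=2.5*1,interpolation=cv2.INTER_CUBIC)[:475]
B=cv2.resize(b[100:290,160:320+80],None,fx=1.6,fy=1.6)
B=cv2.copyMakeBorder(B,0,475-B.shape[0],0,0,0) if B.shape[0]<475 else B[:475]
cv2.imwrite("pics/crop.png",np.hstack([A,B])); print(A.shape,B.shape)
E
```

```text
(475, 400, 3) (475, 384, 3)
```

View pics/crop.png

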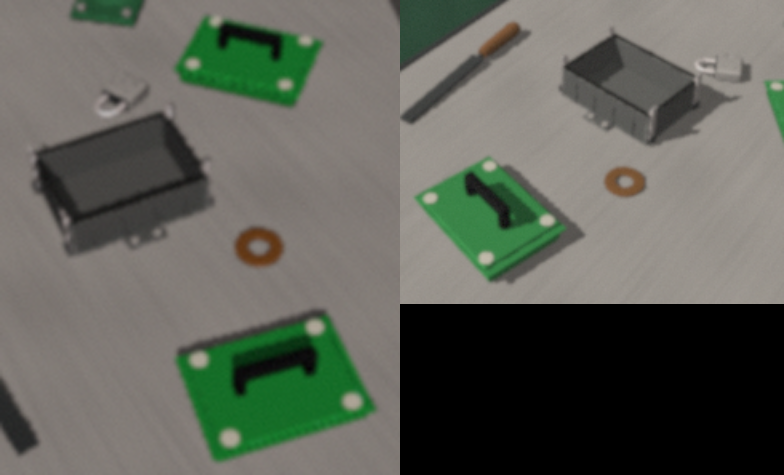

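The crop shows the lid at scene (280,238), at (543,163) and farthest left (+y). It has the four white pads and a bar handle of the right size, so it's the one meant; the other lid lies at y = -297. The padlock's shackle points to +x at about 27°. Next I'll check the grinder's clearance, then look from close by.

```bash
cat >> h.py <<'E'
def down(yaw):  # tool-down attitude with a comfortable last joint (yaw mod pi)
    return [np.pi,0,yaw]
def best(pos,yaw):
    c=[]
    for k in(-1,0,1):
        y=yaw+k*np.pi; q=ik(pos,[np.pi,0,y])
        if q is not None: c.append((abs(np.array(q)-np.array(sense()["qpos"])).max(),y))
    return min(c)[1]
E
python3 - <<'E'
from h import *
c=dict(np.load("scene0.npz")); P=cloud(c).reshape(-1,3); m=(P[:,2]>30)&(P[:,2]<350)&(P[:,1]<-360)&(P[:,1]>-900)&(P[:,0]>-100)&(P[:,0]<900)
print("grinder",np.percentile(P[m],[1,50,99],axis=0).round())
s=sense(); print(s["ee_rot"])
x,y,z=s["position"]
move_l([x,y,330],v=200)
yw=best([440,-335,330],np.radians(26.8)); print(yw)
movep([440,-335,330],down(yw)); print(sense()["time"],sense()["qpos"])
c=read_camera("wrist"); np.savez("w1.npz",**c); cv2.imwrite("pics/w1.png",c["frame"]); print(c["world_from_camera"],c["fx"])
E
```

```text
grinder [[ 175. -585.   31.]
 [ 348. -528.  177.]
 [ 509. -378.  315.]]
[ 3.13989678e+00 -9.42065066e-05 -2.75784449e+00]
-2.6738444140553126
2.0 [-3.69176307e-01  2.63929702e-01  4.31845222e-01  3.60834028e-04
 -1.73911328e+00 -7.34761880e-01]
[[-4.49409045e-01 -8.59510917e-01 -2.43459429e-01  3.77651762e+02]
 [ 8.93325169e-01 -4.32004867e-01 -1.23862574e-01 -3.65662993e+02]
 [ 1.28557627e-03 -2.73153397e-01  9.61969630e-01  4.97915538e+02]
 [ 0.00000000e+00  0.00000000e+00  0.00000000e+00  1.00000000e+00]] 267.900246428308
```

View pics/w1.png

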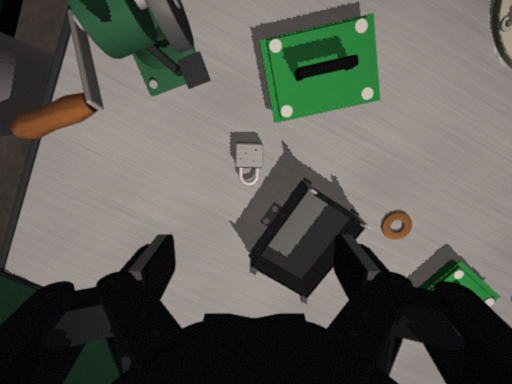

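The wrist view shows the padlock case at (249,155) with its shackle toward (248,178). The box at (305,240) is partly hidden by a finger. I'll measure the padlock here, and the box later from a better pose.

```bash
python3 - <<'E'
from h import *
c=dict(np.load("w1.npz")); P=cloud(c); Z=P[...,2]
roi=np.zeros(Z.shape,bool); roi[125:200,225:275]=1
print("table",np.nanmedian(Z[100:200,180:225]))
k,L,st,ce=cv2.connectedComponentsWithStats((roi&(Z>6)).astype(np.uint8)); i=1+np.argmax(st[1:,4]); m=L==i
r=cv2.minAreaRect(P[m][:,:2].astype(np.float32)); print("all",st[i],r)
# case: top plane pixels, opened to drop the shackle
t=cv2.morphologyEx((m&(Z>18)).astype(np.uint8),cv2.MORPH_OPEN,np.ones((11,11)))>0
r2=cv2.minAreaRect(P[t][:,:2].astype(np.float32)); print("case",t.sum(),np.median(Z[t]),r2)
E
```

```text
table -0.5182526902627842
all [235 142  28  44 874] ((458.8184814453125, -335.3955078125), (79.55778503417969, 48.42496109008789), 25.72573471069336)
case 482 21.46366879504805 ((444.5106506347656, -343.5921630859375), (41.483924865722656, 47.01777648925781), 27.1934757232666)
```

```bash
python3 - <<'E'
from h import *
c=dict(np.load("w1.npz")); P=cloud(c)[:210].reshape(-1,3); m=(P[:,2]>35)&(P[:,1]<-340)
d=np.hypot(P[m][:,0]-443.5,P[m][:,1]+343.5); i=np.argmin(d); print("nearest tall",d[i],P[m][i])
assert d[i]>70
yw=best([443.5,-343.5,90],np.radians(26.5))
gripper_to(74,60)
movep([443.5,-343.5,90],down(yw)); move_l([443.5,-343.5,2],v=120)
print(sense()["wrist_force"],sense()["position"])
gripper_to(30,60); s=sense(); print(s["opening"],s["grip_force"])
move_l([443.5,-343.5,130],v=200); s=sense(); print(s["time"],s["opening"],s["grip_force"],s["wrist_force"])
# look at box from the robot side, clear of fingers
x,y=515,-190
yw=best([x,y,300],np.radians(-6.4)+np.pi/2*0)
movep([x,y,300],down(yw)); c=read_camera("wrist"); np.savez("w2.npz",**c); cv2.imwrite("pics/w2.png",c["frame"]); s=sense(); print(s["time"],s["opening"],yw,c["world_from_camera"][:3,3])
E
```

```text
nearest tall 120.12764915029696 [ 366.51217687 -435.71457141  134.51170929]
[ 0.20822447 -0.03072802  0.53574782] [ 444.27808939 -343.96564341    2.98868426]
29.50495115557466 0.0
5.4417 29.496403498200824 0.0 [-0.25619031  0.31360113 -0.39702234]
6.4417 29.890379823028404 -3.2532937257174304 [ 446.29078607 -181.30188325  466.30288718]
```

View pics/w2.png

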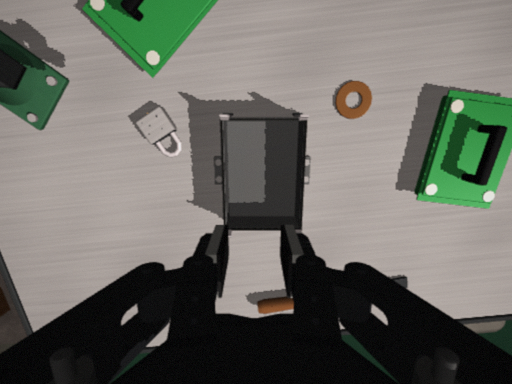

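The w2 view shows the padlock still on the cart at (157,128) with the fingers empty, so the grasp missed. The box is clear at (263,175). I'll measure both here.

```bash
python3 - <<'E'
from h import *
c=dict(np.load("w2.npz")); P=cloud(c); Z=P[...,2]; X,Y=P[...,0],P[...,1]
def big(m):
    k,L,st,ce=cv2.connectedComponentsWithStats(m.astype(np.uint8)); i=1+np.argmax(st[1:,4]); return L==i
roi=np.zeros(Z.shape,bool); roi[95:165,125:188]=1
m=big(roi&(Z>6)); print("padlock",m.sum(),cv2.minAreaRect(P[m][:,:2].astype(np.float32)))
t=cv2.morphologyEx((m&(Z>18)).astype(np.uint8),cv2.MORPH_OPEN,np.ones((11,11)))>0
print("case",t.sum(),np.median(Z[t]),cv2.minAreaRect(P[t][:,:2].astype(np.float32)),P[m&~t][:,:2].mean(0))
roi[:]=0; roi[100:240,205:325]=1
m=big(roi&(Z>52)&(Z<64)); print("rim",m.sum(),np.median(Z[m]),cv2.minAreaRect(P[m][:,:2].astype(np.float32)))
Q=P[m]
m2=big(roi&(Z>2)&(Z<7)); print("floor",m2.sum(),cv2.minAreaRect(P[m2][:,:2].astype(np.float32)))
print(sense()["position"],sense()["qpos"])
E
```

```text
padlock 1159 ((458.863037109375, -336.42645263671875), (79.69129943847656, 50.347320556640625), 23.247234344482422)
case 487 21.370394950572347 ((442.7967224121094, -339.464111328125), (43.12948226928711, 34.70515823364258), 83.65068817138672) [ 455.67807462 -337.76899247]
rim 983 59.57740575469268 ((536.0311889648438, -178.08285522460938), (129.24424743652344, 180.6077117919922), 83.66011810302734)
floor 6395 ((540.0001220703125, -178.11328125), (120.49849700927734, 169.8497314453125), 83.6332778930664)
[ 514.34027959 -190.34694348  298.01000093] [-6.93586017e-02  2.48862523e-01  3.31818706e-01 -4.03650577e-04
 -1.65731153e+00 -1.61293182e+00]
```

```bash
python3 - <<'E'
from h import *
x,y=443.5,-343.5
gripper_to(74,80)
yw=best([x,y,90],np.radians(25)); movep([x,y,60],down(yw)); move_l([x,y,1],v=150)
dwell(.2)
c=read_camera("wrist"); cv2.imwrite("pics/w3.png",c["frame"]); np.savez("w3.npz",**c)
c2=read_camera("scene"); 
for o in(60,54,48,42):
    gripper_to(o,80); s=sense(); print(o,s["opening"],s["grip_force"],s["wrist_force"].round(1) if hasattr(s["wrist_force"],"round") else s["wrist_force"])
c=read_camera("wrist"); cv2.imwrite("pics/w4.png",np.hstack([cv2.resize(cv2.imread("pics/w3.png"),(400,300)),cv2.resize(c["frame"],(400,300))]))
print(sense()["position"],sense()["time"])
E
```

```text
60 59.891523606735156 0.0 [ 0.5  0.8 -0.1]
54 53.69133061407635 0.0 [ 0.5 -0.3 -0. ]
48 47.830508777917125 0.0 [-0.8 -0.3  0.2]
42 41.705127389954455 0.0 [-0.9  0.1 -0.6]
[ 443.51655122 -343.49444       1.00655934] 9.95
```

View pics/w4.png

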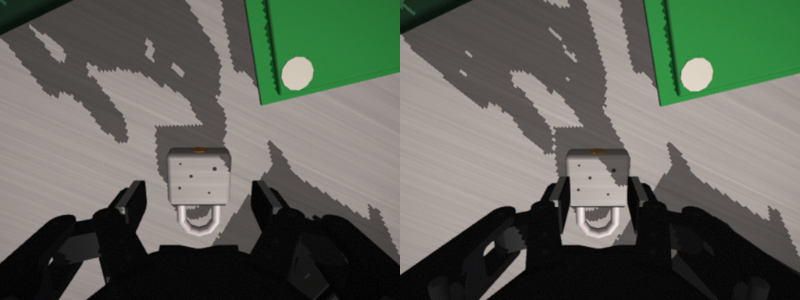

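The picture shows the fingers at (560,200) and (632,200) beside the shackle, or above the case, without touching it. I'll get the finger positions from the range data.

```bash
python3 - <<'E'
from h import *
c=read_camera("wrist"); P=cloud(c); 
T=np.linalg.inv(c["world_from_camera"])
def proj(p):
    q=T@np.r_[p,1]; return (c["cx"]+c["fx"]*q[0]/-q[2], c["cy"]-c["fy"]*q[1]/-q[2])
print("TCP px",proj([443.5,-343.5,1]),"grasp px",proj([443.5,-343.5,20]))
v=c["frame"].max(-1)
e=np.array([np.cos(np.radians(25)),np.sin(np.radians(25))]); n=np.array([-e[1],e[0]])
L=P-np.array([443.5,-343.5,0]); lx=L[...,:2]@e; ly=L[...,:2]@n
for lo,hi in((-60,-15),(15,60)):
    m=(v<60)&(lx>-40)&(lx<60)&(ly>lo)&(ly<hi)&(P[...,2]>4)&(P[...,2]<60)
    vv,uu=np.nonzero(m); print(m.sum(),"z",np.percentile(P[m][:,2],[0,5,50]),"lx",np.percentile(lx[m],[2,50,98]),"ly",np.percentile(ly[m],[2,50,98]),"px",uu.min(),uu.max(),vv.min(),vv.max())
for u in range(180,330,10): 
    print(u,[tuple(np.round([lx[r,u],ly[r,u],P[r,u,2]]).astype(int)) for r in (235,250,265)])
cs=read_camera("scene"); Ps=cloud(cs); T=np.linalg.inv(cs["world_from_camera"])
a=cs["frame"][75:175,170:270]; b=read_camera("side")["frame"][90:190,300:400]
cv2.imwrite("pics/s5.png",np.hstack([cv2.resize(a,(400,400)),cv2.resize(b,(400,400))]))
E
```

```text
TCP px (np.float64(252.25879880994262), np.float64(221.04741621931618)) grasp px (np.float64(252.1043324335663), np.float64(233.00860669092305))
957 z [ 4.04292552 14.28972976 46.96725606] lx [-22.35951276  -6.42979902  10.08898393] ly [-32.7202971  -21.02139839 -17.32411356] px 180 228 191 287
939 z [ 4.59577656 11.73569102 47.38980405] lx [-22.38972932  -6.63432601   8.36928645] ly [16.95965657 23.18184025 34.88020969] px 276 328 191 286
180 [(np.int64(10), np.int64(-49), np.int64(1)), (np.int64(23), np.int64(-51), np.int64(-1)), (np.int64(-12), np.int64(-28), np.int64(75))]
190 [(np.int64(11), np.int64(-43), np.int64(-1)), (np.int64(-6), np.int64(-30), np.int64(52)), (np.int64(-11), np.int64(-25), np.int64(74))]
200 [(np.int64(-10), np.int64(-26), np.int64(44)), (np.int64(-10), np.int64(-23), np.int64(60)), (np.int64(-7), np.int64(-22), np.int64(67))]
210 [(np.int64(-10), np.int64(-21), np.int64(44)), (np.int64(-6), np.int64(-20), np.int64(53)), (np.int64(1), np.int64(-20), np.int64(55))]
220 [(np.int64(0), np.int64(-19), np.int64(22)), (np.int64(11), np.int64(-20), np.int64(21)),
[... 710 characters left out ...]
 np.int64(19))]
280 [(np.int64(1), np.int64(17), np.int64(21)), (np.int64(11), np.int64(17), np.int64(22)), (np.int64(22), np.int64(17), np.int64(20))]
290 [(np.int64(1), np.int64(23), np.int64(20)), (np.int64(6), np.int64(22), np.int64(30)), (np.int64(34), np.int64(27), np.int64(0))]
300 [(np.int64(-10), np.int64(24), np.int64(45)), (np.int64(-10), np.int64(22), np.int64(60)), (np.int64(-3), np.int64(22), np.int64(62))]
310 [(np.int64(-7), np.int64(31), np.int64(37)), (np.int64(-10), np.int64(26), np.int64(60)), (np.int64(-11), np.int64(23), np.int64(74))]
320 [(np.int64(11), np.int64(47), np.int64(0)), (np.int64(-6), np.int64(33), np.int64(53)), (np.int64(-11), np.int64(27), np.int64(74))]
```

View pics/s5.png

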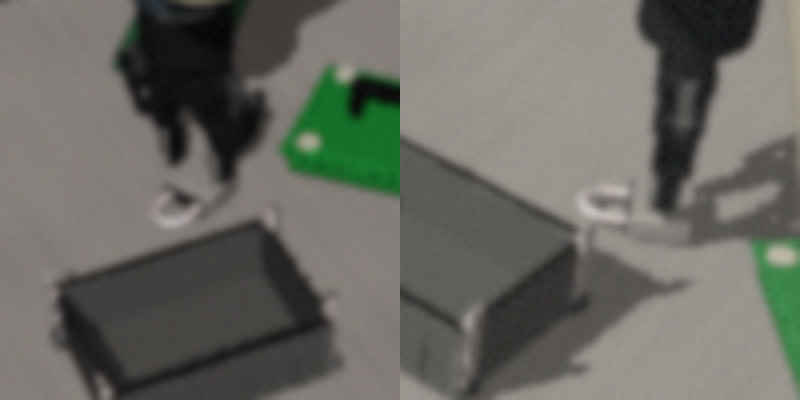

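```bash
python3 - <<'E'
from h import *
c=read_camera("wrist"); P=cloud(c); s=sense(); print(s["position"],s["wrist_force"],s["opening"],s["grip_force"],s["time"])
e=np.array([np.cos(np.radians(25)),np.sin(np.radians(25))]); n=np.array([-e[1],e[0]])
L=P-np.array([443.5,-343.5,0]); lx=L[...,:2]@e; ly=L[...,:2]@n
for r in range(186,262,6):
    print(r,[(u,*np.round([lx[r,u],ly[r,u],P[r,u,2]]).astype(int).tolist(),int(c["frame"][r,u].max())) for u in (204,210,216,222,280,286,292,298)])
E
```

```text
[ 443.48832823 -343.4960048     0.99351408] [-0.60138801  0.86024556 -0.09930241] 41.87515677711437 0.0 10.15
186 [(204, -24, -32, -1, 96), (210, -24, -28, -2, 91), (216, -24, -24, -1, 95), (222, -24, -20, -1, 94), (280, -24, 18, -1, 97), (286, -24, 22, 0, 147), (292, -24, 26, 0, 174), (298, -24, 30, -1, 175)]
192 [(204, -20, -32, -2, 97), (210, -20, -28, 0, 95), (216, -21, -23, 4, 74), (222, -23, -19, 9, 54), (280, -22, 17, 8, 56), (286, -22, 21, 7, 55), (292, -20, 26, -1, 182), (298, -20, 30, 0, 180)]
198 [(204, -16, -32, 0, 95), (210, -16, -28, 0, 94), (216, -22, -21, 19, 73), (222, -22, -18, 18, 77), (280, -22, 16, 19, 74), (286, -22, 20, 19, 74), (292, -21, 24, 16, 84), (298, -16, 30, 1, 175)]
204 [(204, -11, -32, -1, 93), (210, -12, -28, 0, 93), (216, -19, -21, 21, 159), (222, -19, -17, 21, 168), (280, -19, 16, 21, 95), (286, -19, 20, 22, 93), (292, -19, 23, 21, 82), (298, -12, 30, 0, 180)]
210 [(204, -7, -32, -1, 92), (210, -8, -28, 0, 90), (216, -15, -21, 21, 165), (222, -15, -18, 21, 178), (280, -16, 16, 22, 95), (286, -15, 20, 22, 97), (292, -15, 24, 20, 81), (298, -7, 31, 
[... 859 characters left out ...]
, 33, 15), (222, 4, -18, 22, 179), (280, 4, 17, 22, 192), (286, 4, 20, 21, 194), (292, -3, 22, 35, 13), (298, -9, 23, 49, 11)]
246 [(204, -10, -22, 56, 50), (210, -8, -20, 52, 15), (216, 1, -20, 34, 10), (222, 8, -18, 21, 178), (280, 8, 17, 21, 191), (286, 8, 21, 21, 190), (292, 1, 22, 35, 5), (298, -9, 22, 55, 6)]
252 [(204, -10, -21, 61, 14), (210, -5, -20, 53, 14), (216, 5, -20, 33, 6), (222, 12, -19, 21, 177), (280, 13, 17, 20, 194), (286, 12, 21, 21, 193), (292, 4, 22, 36, 7), (298, -7, 22, 55, 6)]
258 [(204, -9, -21, 65, 40), (210, -2, -20, 54, 14), (216, 8, -20, 35, 11), (222, 16, -19, 21, 181), (280, 16, 17, 22, 198), (286, 16, 21, 21, 200), (292, 6, 22, 38, 6), (298, -4, 22, 57, 5)]
```

The range data shows the fingertips ending at z ≈ 29 mm while the reported TCP z is 1, so the real tips are about 27 mm short of the nominal TCP. They closed above the 22 mm case. I'll go about 22 mm lower, checking force on the way, and confirm the tip height.

```bash
cat >> h.py <<'E'
def lower(x,y,zs,ze,step,fmax,v=40):
    z=zs
    f0=sense()["wrist_force"][2]
    while z>ze:
        z=max(ze,z-step); move_l([x,y,z],v=v); s=sense()
        if abs(s["wrist_force"][2]-f0)>fmax: break
    return z,s["wrist_force"][2]-f0
E
python3 - <<'E'
from h import *
x,y=443.5,-343.5
gripper_to(70,80)
print(lower(x,y,1,-20,7,4,v=60)); 
gripper_to(35,80); s=sense(); print(s["opening"],s["grip_force"],s["wrist_force"],s["time"])
E
```

```text
(-20, np.float64(0.9498482835744309))
47.99419098781277 83.69561433792114 [-0.45174251  0.19902923  5.0656778 ] 11.6583
```

Gripped: opening 48 mm, 84 N. Next I'll put it in the box, then look at the box from two opposite wrist yaws to cancel the camera-mount bias.

```bash
python3 - <<'E'
from h import *
b=np.radians(-6.35); bc=np.array([538,-178.1]); p=bc-12*np.array([np.cos(b),np.sin(b)])
move_l([443.5,-343.5,110],v=200)
s=sense(); print(s["opening"],s["grip_force"],s["wrist_force"])
assert s["grip_force"]>20
yw=s["ee_rot"][2]-np.radians(25+6.35)
movep([*p,110],down(yw)); move_l([*p,20],v=150)
print(lower(*p,20,-10,10,6,v=80))
gripper_to(60,60); move_l([*p,160],v=220)
print(sense()["time"])
for i,(q,k) in enumerate((((525,-178),0),((560,-178),np.pi))):
    y=b+k if abs(np.angle(np.exp(1j*(yw-b))))<1 else b+np.pi+k
    yy=min((y-2*np.pi,y,y+2*np.pi),key=lambda a:9 if ik([*q,270],down(a)) is None else abs(ik([*q,270],down(a))[5]))
    movep([*q,270],down(yy)); dwell(.15); c=read_camera("wrist"); np.savez(f"b{i}.npz",**c); cv2.imwrite(f"pics/b{i}.png",c["frame"]); print(yy,sense()["qpos"][5],sense()["time"])
    P=cloud(c); print("floor z", np.nanmin(P[...,2]))
cv2.imwrite("pics/bb.png",np.hstack([cv2.resize(cv2.imread(f"pics/b{i}.png"),(400,300)) for i in(0,1)]))
E
```

```text
48.31675395240692 82.86466956138611 [ 0.55189571 -0.08606831 -3.2656736 ]
(-10, np.float64(0.9069155427354916))
16.0917
9.31394955326774 -1.6369993638258578 16.8083
floor z -759.1215895781993
-0.11082840750164014 1.5017135479649462 19.6583
floor z -4.822545255633315
```

View pics/bb.png

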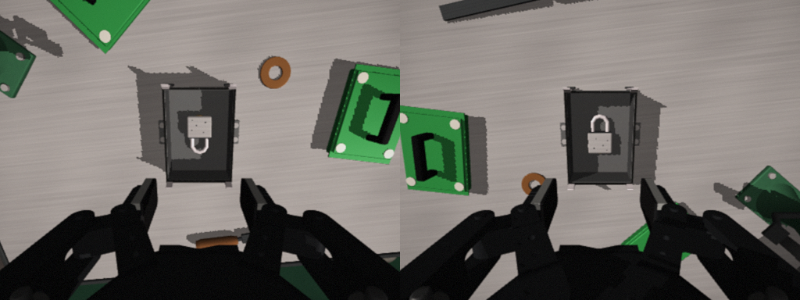

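The padlock lies in the box in both views, at (200,130) left and (600,135) right. Now I'll work out the box's mouth and the lid from both yaws.

```bash
cat >> h.py <<'E'
def rays(c,uv,z):
    uv=np.asarray(uv,float).reshape(-1,2); T=np.array(c["world_from_camera"])
    d=np.c_[(uv[:,0]-c["cx"])/c["fx"],-(uv[:,1]-c["cy"])/c["fy"],-np.ones(len(uv))]@T[:3,:3].T
    o=T[:3,3]; return o+d*((z-o[2])/d[:,2])[:,None]
def pads(c):
    hsv=cv2.cvtColor(c["frame"],cv2.COLOR_BGR2HSV); P=cloud(c)
    m=((hsv[...,1]<70)&(hsv[...,2]>120)&(P[...,2]>22)&(P[...,2]<45)).astype(np.uint8); m=cv2.morphologyEx(m,cv2.MORPH_OPEN,np.ones((3,3)))
    k,L,st,ce=cv2.connectedComponentsWithStats(m)
    return [(ce[i],st[i,4],rays(c,ce[i],33.5)[0],np.median(P[L==i][:,2])) for i in range(1,k) if st[i,4]>20]
E
python3 - <<'E'
from h import *
for n in("b0","b1"):
    c=dict(np.load(n+".npz")); P=cloud(c); Z=P[...,2]
    d=np.hypot(P[...,0]-538,P[...,1]+178)
    m=((Z>54)&(Z<65)&(d<120)).astype(np.uint8)
    cs,h=cv2.findContours(m,cv2.RETR_CCOMP,cv2.CHAIN_APPROX_NONE)
    holes=[q for q,hh in zip(cs,h[0]) if hh[3]>=0 and cv2.contourArea(q)>800]
    for q in holes:
        R=rays(c,q,61)[:,:2].astype(np.float32); r=cv2.minAreaRect(R); print(n,"mouth hole @61",np.round(r[0],1),np.round(r[1],1),round(r[2],2))
    out=max(cs,key=cv2.contourArea); print("  outer",cv2.minAreaRect(rays(c,out,61)[:,:2].astype(np.float32)),"rim z",np.median(Z[m>0]))
    f=(Z>1)&(Z<9)&(d<100); 
    k,L,st,ce=cv2.connectedComponentsWithStats(f.astype(np.uint8)); i=1+np.argmax(st[1:,4]); print("  floor",cv2.minAreaRect(P[L==i][:,:2].astype(np.float32)))
    # clips: bright, z 66..78
    cm=((Z>66)&(Z<80)&(d<130)&(d>80)).astype(np.uint8); k,L,st,ce=cv2.connectedComponentsWithStats(cm)
    for i in range(1,k):
        if st[i,4]>3: print("  clip",st[i,4],P[L==i].mean(0).round(1))
    for ce,a,p,z in pads(c): print("  pad",ce.round(1),a,p.round(1),round(float(z),1))
E
```

```text
b0 mouth hole @61 [ 538.1 -177.7] [122.5 171. ] 83.99
  outer ((538.8319091796875, -177.99037170410156), (127.75028991699219, 185.13809204101562), 83.64910125732422) rim z 59.586869285105195
  floor ((540.1173095703125, -178.19528198242188), (120.42832946777344, 169.90187072753906), 83.6129379272461)
  clip 50 [ 442.  -224.1   72.4]
  clip 47 [ 454.6 -111.6   72.6]
  clip 50 [ 623.3 -244.7   71.8]
  clip 56 [ 635.8 -131.7   71.2]
  pad [133.9  46.2] 196 [ 347.1 -319.9   33.5] 32.7
  pad [464.1  98.8] 165 [465.6 131.7  33.5] 33.2
  pad [255.2 162.3] 763 [ 523.1 -174.1   33.5] 25.4
  pad [435.6 188.9] 129 [596.  100.6  33.5] 33.2
  pad [497.2 196.5] 126 [619.3 197.7  33.5] 33.2
b1 mouth hole @61 [ 539.5 -176.2] [122.9 171.6] 83.86
  outer ((538.5902709960938, -176.41888427734375), (127.84105682373047, 186.53050231933594), 83.63648223876953) rim z 59.701223682115966
  floor ((537.2417602539062, -176.19723510742188), (120.39550018310547, 168.9442901611328), 83.63866424560547)
  clip 43 [ 635.3 -130.3   72.1]
  clip 50 [ 623.4 -243.1   72.6]
  clip 59 [ 454.2 -109.9   71.7]
  clip 48 [ 442.  -223.1   71.2]
  pad [  3.9 151.2] 105 [618.7 196.5  33.5] 33.4
  pad [ 69.9 158.8] 138 [596.5 100.9  33.5] 33.3
  pad [254.9 183. ] 722 [ 527.6 -174.1   33.5] 25.6
  pad [ 13.4 232. ] 110 [489.3 229.4  33.5] 33.7
  pad [ 75.3 238.5] 111 [466.5 131.7  33.5] 33.3
```

Box: centre (538.7,-177.2), yaw -6.35°. Mouth, outer edge, floor and clips agree to about 1 mm once the two yaws are averaged. Lid: centre (542.6,164.6), yaw -13.3°, pads at z ≈ 33.3 as they should be. Next I'll calibrate the tip offset with the fingers at 16 mm and shut, above the lid.

```bash
cat >> h.py <<'E'
def tips(c,name):
    s=sense(); r,p,y=s["ee_rot"]
    R=cv2.Rodrigues(np.array([0,0,y]))[0]@cv2.Rodrigues(np.array([0,p,0.]))[0]@cv2.Rodrigues(np.array([r,0,0.]))[0]
    Q=(cloud(c).reshape(-1,3)-np.array(s["position"]))@R; m=(abs(Q[:,0])<30)&(abs(Q[:,1])<70)&(Q[:,2]>-70)&(Q[:,2]<30)
    Q=Q[m]
    for sgn in(-1,1):
        q=Q[Q[:,1]*sgn>0]
        if len(q): print(name,"opening",round(s["opening"],1),len(q),"tip z",np.percentile(q[:,2],[50,95,99,100]).round(1),"x",np.percentile(q[q[:,2]>np.percentile(q[:,2],80)][:,0],[5,50,95]).round(1),"y",np.percentile(q[q[:,2]>np.percentile(q[:,2],80)][:,1],[5,50,95]).round(1))
E
python3 - <<'E'
from h import *
q=[542.6,164.6,190]; yw=np.radians(-13.3)
movep(q,down(yw))
for o in(0,16,50,70):
    gripper_to(o,80); c=read_camera("wrist"); tips(c,"w")
print(sense()["time"],sense()["position"])
for e in pads(c): print(e[0].round(),e[1],e[2].round(1))
E
```

```text
w opening -0.2 1266 tip z [-56.5 -34.3 -31.2 -30. ] x [ 6.3 10.4 11.1] y [-14.3  -7.   -0.8]
w opening -0.2 810 tip z [-52.4 -33.9 -31.7 -29.1] x [ 6.3  7.1 11. ] y [ 0.7  5.6 11.1]
w opening 15.8 1239 tip z [-54.3 -33.7 -31.4 -29.8] x [-4.5  8.4 11. ] y [-22.1 -14.   -9.7]
w opening 15.8 1248 tip z [-54.3 -33.5 -30.9 -29.6] x [-3.6  7.3 11. ] y [ 6.3 10.9 18.9]
w opening 50.0 1497 tip z [-54.  -34.2 -30.2 -28.2] x [-9.3  6.5 11. ] y [-38.1 -26.8 -26.5]
w opening 50.0 1499 tip z [-53.9 -34.  -30.1 -28. ] x [-9.2  6.4 10.9] y [23.2 23.5 34.8]
w opening 69.9 1546 tip z [-54.8 -37.3 -34.3 -32.3] x [-9.5  5.3 10.9] y [-47.4 -36.8 -36.5]
w opening 69.9 1559 tip z [-54.9 -37.5 -34.2 -32.5] x [-8.9  5.1 10.8] y [33.1 33.4 44. ]
22.8417 [542.58397808 164.57449506 189.99660297]
[212. 117.] 234 [619.3 198.4  33.5]
[297. 117.] 236 [596.3 101.6  33.5]
[216. 223.] 175 [489.5 229.4  33.5]
[293. 223.] 170 [466.5 132.   33.5]
```

The tips sit about 29 mm behind the nominal TCP. The four pads now give the lid at (542.7,164.6), yaw -13.4°, which agrees with before. Now I'll grip the handle and lift.

```bash
python3 - <<'E'
from h import *
x,y=542.6,164.5; yw=np.radians(-13.35)
gripper_to(60,80); movep([x,y,70],down(yw))
print(lower(x,y,70,19,17,5,v=80))
gripper_to(5,80); s=sense(); print(s["opening"],s["grip_force"],s["wrist_force"])
assert s["opening"]>12
move_l([x,y,145],v=180); s=sense(); print(s["opening"],s["grip_force"],s["wrist_force"],s["time"])
c=read_camera("wrist"); np.savez("l.npz",**c)
P=cloud(c); hsv=cv2.cvtColor(c["frame"],cv2.COLOR_BGR2HSV)
m=((hsv[...,1]<70)&(hsv[...,2]>120)&(P[...,2]>140)&(P[...,2]<190)).astype(np.uint8)
k,L,st,ce=cv2.connectedComponentsWithStats(m); 
A=[rays(c,ce[i],33.5+126)[0] for i in range(1,k) if st[i,4]>100]; [print(a.round(1)) for a in A]; print([P[L==i][:,2].mean().round(1) for i in range(1,k) if st[i,4]>100])
cv2.imwrite("pics/l.png",c["frame"])
E
```

```text
(19, np.float64(-0.23617641339143236))
14.606282818715721 78.54273319244385 [-0.61467061 -1.73909078  3.79534177]
14.490657613992926 77.99187898635864 [ 0.73119482 -1.41911418 -4.27607352] 26.0667
[618.4 197.5 159.5]
[595.7 102.7 159.5]
[np.float64(156.0), np.float64(156.0)]
```

View pics/l.png

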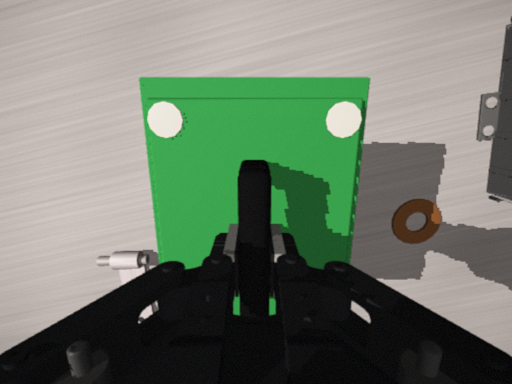

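The lid hangs level and centred, with pads at (165,119) and (344,119) and the bar square between the fingers. Now I'll carry it over and set it on the box.

```bash
python3 - <<'E'
from h import *
x,y=538.7,-177.2; yw=np.radians(-6.35)
movep([x,y,145],down(yw)); dwell(.2)
move_l([x,y,85],v=120); print(sense()["wrist_force"],sense()["position"])
z,f=lower(x,y,85,60,2.5,5,v=40); s=sense(); print(z,f,s["wrist_force"],s["position"],s["time"])
c=read_camera("scene"); np.savez("p.npz",**c); cs=read_camera("side"); np.savez("ps.npz",**cs)
for c in(c,cs):
    P=cloud(c); hsv=cv2.cvtColor(c["frame"],cv2.COLOR_BGR2HSV)
    m=((hsv[...,1]<90)&(hsv[...,2]>120)&(P[...,2]>60)&(P[...,2]<105)&(abs(P[...,0]-x)<90)&(abs(P[...,1]-y)<75)).astype(np.uint8)
    k,L,st,ce=cv2.connectedComponentsWithStats(m)
    for i in range(1,k):
        if st[i,4]>8: print(st[i,4],P[L==i].mean(0).round(1))
a=cs["frame"][80:230,220:400]; b=read_camera("scene")["frame"][90:210,150:294]
cv2.imwrite("pics/p.png",np.hstack([cv2.resize(a,(400,333)),cv2.resize(b,(400,333))]))
E
```

```text
[ 0.48008433  0.49003881 -2.0659805 ] [ 539.28679857 -177.38976956   85.73343256]
62.5 6.593273796542299 [ 0.81491275 -1.79715907  4.52729329] [ 539.72499667 -177.56966624   63.64440224] 30.5083
19 [ 465.7 -220.1   75.3]
29 [ 601.8 -233.8   77.4]
34 [ 479.5 -121.8   75.4]
10 [ 454.7 -108.7   70.5]
36 [ 612.4 -136.9   76.7]
51 [ 611.1 -135.2   76.1]
37 [ 463.8 -217.1   75.9]
56 [ 477.6 -119.7   75.9]
19 [ 453.5 -108.3   68.3]
```

View pics/p.png

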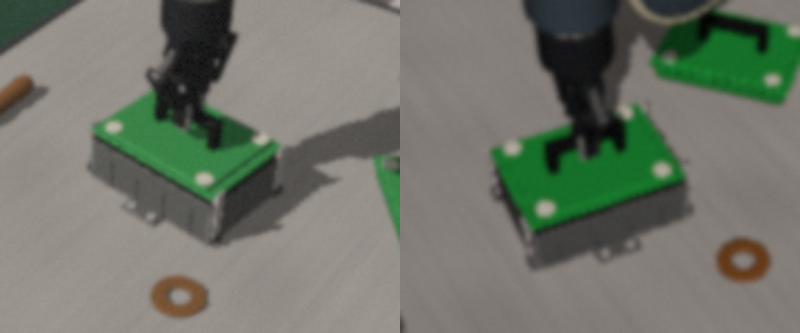

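The lid sits level on the noses: pad tops are at z ≈ 76 on all four corners and centred to about 1 mm. Now I'll release it and press corner by corner with shut fingers.

```bash
cat >> h.py <<'E'
B=np.array([538.7,-177.2]); yb=np.radians(-6.35)
def boxpt(x,y): return B+np.array([x*np.cos(yb)-y*np.sin(yb),x*np.sin(yb)+y*np.cos(yb)])
def press(sx,sy,fmax=45,zend=33):
    p=boxpt(sx*69,sy*53)
    movep([*p,72],down(yb)); move_l([*p,54],v=100); f0=sense()["wrist_force"][2]; log=[]; z=54
    while z>zend:
        z-=2; move_l([*p,z],v=40); s=sense(); f=s["wrist_force"][2]-f0; log.append((z,round(s["position"][2],1),round(f,1)))
        if f>fmax: break
    print((sx,sy),log,sense()["time"]); move_l([*p,72],v=150)
def state():
    for n in("scene","side"):
        c=read_camera(n); P=cloud(c); hsv=cv2.cvtColor(c["frame"],cv2.COLOR_BGR2HSV)
        m=((hsv[...,1]<90)&(hsv[...,2]>120)&(P[...,2]>55)&(P[...,2]<105)&(abs(P[...,0]-B[0])<90)&(abs(P[...,1]-B[1])<75)).astype(np.uint8)
        k,L,st,ce=cv2.connectedComponentsWithStats(m)
        print(n,[P[L==i].mean(0).round(1).tolist() for i in range(1,k) if st[i,4]>8])
E
python3 - <<'E'
from h import *
gripper_to(40,40); s=sense()["position"]; move_l([s[0],s[1],125],v=180); gripper_to(0,60); state()
press(1,1); state(); print(sense()["time"])
E
```

```text
scene [[468.6, -219.8, 75.8], [601.6, -234.4, 76.7], [479.7, -121.8, 75.8], [454.1, -108.9, 69.2], [612.2, -136.6, 76.9]]
side [[603.3, -239.6, 74.9], [472.8, -220.4, 75.7], [610.8, -135.0, 76.4], [477.7, -119.9, 75.7], [452.8, -107.4, 68.8]]
(1, 1) [(52, np.float64(52.6), np.float64(-0.8)), (50, np.float64(50.6), np.float64(4.6)), (48, np.float64(48.4), np.float64(3.9)), (46, np.float64(45.5), np.float64(-0.2)), (44, np.float64(43.9), np.float64(0.5)), (42, np.float64(42.4), np.float64(2.7)), (40, np.float64(41.7), np.float64(10.2)), (38, np.float64(41.3), np.float64(17.7)), (36, np.float64(40.8), np.float64(25.1)), (34, np.float64(40.6), np.float64(34.8)), (32, np.float64(40.4), np.float64(44.3))] 35.6667
scene [[468.4, -219.7, 75.8], [604.4, -235.6, 69.2], [479.5, -121.0, 74.5], [453.3, -109.6, 69.8], [612.6, -137.8, 67.5]]
side [[624.6, -235.8, 67.2], [598.7, -239.3, 68.7], [611.1, -135.7, 67.6], [468.0, -218.2, 76.2], [477.7, -119.4, 74.2], [453.1, -106.9, 68.6]]
36.1833
```

Corner (+,+) snapped: the force dropped at z ≈ 46 and its pad is now at 67.5, while the -x corners are still up. On to the next corners.

```bash
python3 - <<'E'
from h import *
press(1,-1,fmax=40); state(); press(-1,-1,fmax=40); press(-1,1,fmax=40); state(); print(sense()["time"])
E
```

```text
(1, -1) [(52, np.float64(52.4), np.float64(-1.7)), (50, np.float64(50.0), np.float64(-1.1)), (48, np.float64(47.8), np.float64(-1.2)), (46, np.float64(45.8), np.float64(-1.5)), (44, np.float64(43.8), np.float64(-0.7)), (42, np.float64(42.3), np.float64(1.1)), (40, np.float64(41.2), np.float64(6.0)), (38, np.float64(41.0), np.float64(12.7)), (36, np.float64(40.8), np.float64(21.7)), (34, np.float64(40.6), np.float64(31.4)), (32, np.float64(40.4), np.float64(40.8))] 39.7667
scene [[469.0, -221.2, 73.9], [602.7, -235.8, 67.4], [625.2, -241.9, 66.9], [480.3, -122.9, 74.2], [454.9, -110.0, 68.5], [612.9, -137.9, 67.5]]
side [[621.9, -241.9, 69.0], [596.8, -240.0, 66.9], [548.1, -237.5, 68.7], [611.3, -135.8, 66.7], [467.3, -218.6, 74.2], [478.7, -121.4, 73.9], [453.5, -107.9, 68.9]]
(-1, -1) [(52, np.float64(52.2), np.float64(0.0)), (50, np.float64(50.1), np.float64(-0.2)), (48, np.float64(48.4), np.float64(3.4)), (46, np.float64(46.5), np.float64(4.1)), (44, np.float64(43.9), np.float64(0.6)), (42, np.float64(41.7), np.float64(1.0)), (40, np.float64(40.0), np.float64(4.2)), (38, np.float
[... 151 characters left out ...]
 np.float64(-0.1)), (50, np.float64(50.0), np.float64(-0.6)), (48, np.float64(47.8), np.float64(-0.1)), (46, np.float64(45.9), np.float64(-0.1)), (44, np.float64(43.9), np.float64(-0.3)), (42, np.float64(42.1), np.float64(0.7)), (40, np.float64(40.2), np.float64(3.1)), (38, np.float64(39.6), np.float64(14.7)), (36, np.float64(39.5), np.float64(28.9)), (34, np.float64(39.4), np.float64(44.9))] 47.4583
scene [[468.1, -221.0, 66.8], [602.0, -235.3, 66.7], [625.3, -242.6, 66.5], [455.5, -110.2, 66.7], [479.1, -123.6, 65.9], [612.5, -137.7, 66.6]]
side [[621.1, -240.7, 68.3], [600.4, -238.1, 66.3], [611.6, -136.4, 66.1], [469.1, -221.3, 66.4], [477.1, -120.7, 66.4], [454.6, -109.3, 66.3]]
47.9583
```

All four pads now read 66–67, so the flange is about 57 mm up and flat. I'll back off and check the clips and pads numerically from above; the picture allowance is used up.

```bash
python3 - <<'E'
from h import *
s=sense()["position"]; move_l([s[0],s[1],150],v=200)
movep([560,-178,270],down(-0.111)); dwell(.2)
c=read_camera("wrist"); P=cloud(c); Z=P[...,2]; hsv=cv2.cvtColor(c["frame"],cv2.COLOR_BGR2HSV)
d=np.hypot(P[...,0]-B[0],P[...,1]-B[1]); q=P[...,:2]-B; lx=q@[np.cos(yb),np.sin(yb)]; ly=q@[-np.sin(yb),np.cos(yb)]
k,L,st,_=cv2.connectedComponentsWithStats(((Z>68.5)&(Z<80)&(abs(lx)>82)&(abs(lx)<110)&(abs(ly)<75)).astype(np.uint8))
for i in range(1,k):
    m=L==i
    if m.sum()>3: print("clip",m.sum(),lx[m].mean().round(1),ly[m].mean().round(1),"x range",lx[m].min().round(1),lx[m].max().round(1),Z[m].max().round(1))
k,L,st,ce=cv2.connectedComponentsWithStats(((hsv[...,1]<70)&(hsv[...,2]>120)&(Z>58)&(Z<72)&(abs(lx)<80)&(abs(ly)<62)).astype(np.uint8))
for i in range(1,k):
    m=L==i
    if m.sum()>40: print("pad",m.sum(),lx[m].mean().round(1),ly[m].mean().round(1),np.median(Z[m]).round(1))
# same clip statistic on the earlier lidless picture b1
c=dict(np.load("b1.npz")); P=cloud(c); Z=P[...,2]; q=P[...,:2]-B; lx=q@[np.cos(yb),np.sin(yb)]; ly=q@[-np.sin(yb),np.cos(yb)]
k,L,st,_=cv2.connectedComponentsWithStats(((Z>68.5)&(Z<80)&(abs(lx)>82)&(abs(lx)<110)&(abs(ly)<75)).astype(np.uint8))
for i in range(1,k):
    m=L==i
    if m.sum()>3: print("before",m.sum(),lx[m].mean().round(1),ly[m].mean().round(1),"x range",lx[m].min().round(1),lx[m].max().round(1))
print(sense()["time"],sense()["wrist_force"])
E
```

```text
clip 40 92.0 57.9 x range 89.1 94.1 77.4
clip 44 91.9 -56.0 x range 89.1 94.1 78.5
clip 45 -91.5 57.6 x range -94.6 -88.7 76.8
clip 42 -91.8 -56.1 x range -94.0 -88.6 76.2
pad 180 68.1 50.6 67.5
pad 183 68.4 -49.3 67.3
pad 137 -65.6 50.5 67.9
pad 141 -65.5 -49.3 67.4
before 35 91.4 57.3 x range 89.2 93.0
before 42 92.0 -56.1 x range 89.1 94.1
before 46 -91.9 57.7 x range -95.2 -89.3
before 36 -91.6 -56.2 x range -93.3 -89.4
49.4333 [-0.31009416 -0.15038616  0.28001574]
```

All four clips stand where they did before the lid went on, and the lid is centred to about 1.5 mm and flat with pads at 67.3–67.9. Handing in.

```bash
python3 -c "
from rig import *
print(sign_off())"
```

```text
the job is handed in; nothing more can be done
None
```

The padlock is in the dry box and the lid was pressed on corner by corner; by my measurements it sits flat and centred with all four clips over its edge. I handed in at about 49 s without a returned verdict, and the file, hinge and washer were never approached.

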